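# Dispense one tablet into the empty dish

## Task

Press the red plunger of the tablet dispenser all the way down once and let it come back up, so that a single blue tablet is pushed out onto the landing tray. Then, with a fingertip, push that tablet sideways along the tray and right off its end, so that it drops into the empty dish (not the one that already has its tablet) and lies down in it, neither leaning on the lip nor standing on edge. Do not pick anything up, and leave the dishes and the other things where they stand.

Things in the scene. Friction and masses are not known exactly. Their poses are not given: they have to be found in the camera images.
- dispenser: fixed tablet dispenser; origin on the bench under the magazine axis, z up; its -x points to the tray side (towards the robot), y runs along the tray. Magazine: upright clear tube holding four tablets, 37 mm outside diameter, top 67 mm above the bench. Behind it the white plunger housing: x 0.027 to 0.081, y within 18 mm, top 84 mm above the bench
- plunger (a joint): travel of the red plunger, m: 0 up, 0.020 fully down; a spring returns it (1.4 N at the top, 3.8 N at the bottom, up to 2 N more while it moves a tablet). A crank drives a shuttle 2.2 mm forward for each mm: it pushes the lowest tablet out to the landing spot; as the plunger rises the shuttle goes back and the next tablet drops in place
- plunger_top (a point): centre of the top face of the red plunger knob (30 mm diameter), 115 mm above the bench when up, 58 mm behind (+x of) the magazine axis; pressed straight down
- tablet_0_center (a point): centre of the lowest tablet, the one the first press ejects: flat pale-blue disc, 25 mm diameter, 10 mm thick, 10 g, lying flat (centre 5 mm above what it lies on). At the start in the foot of the magazine; after the press loose on the tray near the landing spot
- landing_spot (a point): point on the tray floor, 37.5 mm in front of the magazine axis, where an ejected tablet comes to lie (up to 8 mm farther forward). The tray is a flat aluminium plate, floor 18 mm above the bench, x -0.061 to -0.017 and y -0.064 to 0.064 in the dispenser's frame, with rims 2.5 mm high along its front and back edges; its ends are open lips
- lip_left (a point): middle of the open end of the tray at the dispenser's +y end, on the tray floor, 18 mm above the bench; the lip overhangs the rim of the dish below by about 10 mm. Tablets are smooth (friction about 0.25). A tablet must be pushed until its rear edge is past the lip; short of that it tips and stays leaning on the lip
- lip_right (a point): the same at the dispenser's -y end
- dish_empty: the empty dish, which shall get the tablet: white porcelain dish, 72 x 75 mm, rim 14 mm high, floor about 4 mm thick; origin at the centre of its underside, z up; loose, tucked under one lip of the tray, its centre about 25 mm outside the lip (left or right varies)
- dish_filled: the dish that already has its tablet: white porcelain dish, 72 x 75 mm, rim 14 mm high, floor about 4 mm thick; origin at the centre of its underside, z up; loose, tucked under one lip of the tray, its centre about 25 mm outside the lip (the other one)
- tablet_old_center (a point): centre of the tablet that already lies in the filled dish, same size and colour
- tablet_1_center (a point): centre of the second tablet of the stack, which must stay in the magazine
- tablet_2_center (a point): centre of the third tablet of the stack, which must stay in the magazine
- tablet_3_center (a point): centre of the top tablet of the stack, which must stay in the magazine
- dropper: brown glass dropper bottle with a red bulb, 37 mm diameter, 96 mm high, behind the tray's left dish; leave alone; origin under its centre
- small_crucible: white porcelain crucible, 41 mm diameter, 32 mm high, behind the tray's right dish; leave alone; origin under its centre
- marker: black and red marker pen lying in front of the tray, 17 mm thick, 133 mm long; leave alone; origin under its centre
Mind the look-alikes: they are no part of the job. Leave any brown look-alike of the part that bears tablet_old_center alone.

How it is judged:
On the way, in this order (a step that is already met when the one before it is completed fails the run):
1. the plunger is pressed fully down and the lowest tablet is pushed out of the magazine (value of joint plunger above 0.018 m and x of tablet_0_center in the frame of dispenser below -0.033 m), for 0.05 s.
2. the plunger is back up, the tablet lies flat on the tray by itself and the next one has dropped in its place (value of joint plunger below 0.002 m and x of tablet_0_center in the frame of dispenser between -0.052 and -0.03 m and y of tablet_0_center in the frame of dispenser between -0.02 and 0.02 m and angle between tablet_0's own z axis and vertical below 0.1 rad and linear speed of tablet_0 below 0.02 m/s and z of tablet_1_center in the frame of dispenser below 0.026 m), for 0.1 s.
3. the tablet is pushed along the tray to the lip over the empty dish (horizontal distance between tablet_0_center and dish_empty below 0.05 m and z of tablet_0_center in the frame of dispenser above 0.018 m).
4. the tablet lies in the empty dish (horizontal distance between tablet_0_center and dish_empty below 0.022 m and z of tablet_0_center in the frame of dish_empty below 0.0145 m and contact force between tablet_0 and dispenser below 0.01 N), for 0.2 s.
At the end, for the whole second after the job is handed in: the ejected tablet rests inside the dish that was empty (centre within 22 mm of its centre, under 14.5 mm above its underside, not leaning on the tray); plunger up (within 2 mm); the other three in the magazine (within 9 mm of its axis), the next one down; the old tablet in its own dish (all of step 4 and z of tablet_0_center in the frame of dish_empty above 0.004 m and linear speed of tablet_0 below 0.02 m/s and value of joint plunger below 0.002 m and horizontal distance between each of tablet_1_center, tablet_2_center, tablet_3_center and dispenser below 0.009 m and z of tablet_1_center in the frame of dispenser below 0.026 m and horizontal distance between tablet_old_center and dish_filled below 0.026 m); the robot touches nothing.
It fails at once if the tablet is lifted or carried (its centre over 10 mm above where it lies on the tray) (height (world z) of tablet_0_center above 0.034 m).
It fails at once if a second tablet is pushed out of the magazine (horizontal distance between any of tablet_1_center, tablet_2_center, tablet_3_center and dispenser above 0.018 m).
It fails at once if a dish is lifted or shoved more than 12 mm (distance of any of dish_empty, dish_filled from where it was at the start of the episode above 0.012 m).
It fails at once if a bystander (dropper bottle, crucible, marker) is moved more than 15 mm (distance of any of dropper, small_crucible, marker from where it was at the start of the episode above 0.015 m).
It fails at once if the old tablet is taken out of its dish (horizontal distance between tablet_old_center and dish_filled above 0.03 m).
It also fails if it takes over 43 s, if anything falls off the work surface, if the arm or the gripper's body presses on something with over 40 N, if the wrist force passes 120 N, or if a joint passes its speed limit or range.

## Robot

A 7-joint arm with a two-finger parallel gripper is mounted at the origin on the work surface; the furniture and walls round the work are solid. World frame = base frame: x ahead of the robot, y to its left, z up, the work surface at z = 0. Lengths are in m, angles in rad, forces in N, time in s.
With the tool pointing down it reaches from about 0.35 to 0.9 m from the base axis. Payload 8.1 kg.
Tool frame: the origin (TCP) lies on the centre line of the jaws, within the pads' length; the fingertips stand 19 mm ahead of it and the grasp point (between the pads) is the TCP (arm.tip_reach is the distance from the TCP to the fingertips, in m); z points along the fingers, y is the line along which they close (so a half turn about z gives the same grasp; the last joint's range is limited). The gripper opens to 92 mm and grips with 3 to 60 N. Pads are 19 mm wide; open, the fingers measure 130 mm over their backs; the gripper's body (75 mm by 190 mm) begins 47 mm behind the grasp point.
Start: joints at [1.111, 0.434, 0.025, 1.573, -0.012, 1.134, -0.075], TCP at [0.218, -0.586, 0.246] pointing down, gripper open.
Joint ranges: [-2.62, 2.62], [-0.44, 2.09], [-1.27, 1.32], [0.08, 2.57], [-1.32, 4.46], [0.12, 2], [-2.74, 2.74]. Speed limits (rad/s): [2.22, 2.22, 3.01, 3.01, 3.14, 3.14, 3.14].

## Interface

Orientations are given as a rotation vector (axis times angle).
In Python, from cell import arm gives the robot as it stands.
- The arm moves only by the tool arm_command, never from a script. Its argument "targets" is a list that holds one entry, the list of rows, each a list of 6 numbers: the shift along the tool's x, y, z in m, then the turn, a rotation vector about the tool's x, y, z in rad. A call has 1 to 10 rows; each row shifts and turns the commanded pose from where the row before left it, along the tool's axes as they then stand; what a row does not reach is not made up. A row lasts 1/8 s, in which the tool goes at most 62.5 mm and 10.7 degrees, less where a joint would pass 70% of its speed; a pose out of reach is approached as far as the arm can. A call with a gripper value outside its range is refused whole. "jaw" is the finger opening in m, from 0 to 0.0918, set as the call begins (left out, the last holds). The fingers move at their own pace and stop on an object; "newtons" is the grip in N (left out, the last holds). Time passes only in rows, so rows that do not move let the fingers close. It gives the time, the measured TCP pose, the force, the opening and the grip force at its end, in the units of the state.
- arm.observe(): the state, without advancing time (a new reading comes with each control period).
- arm.get_image(name): name is "side" or "top"; returns a dict with "pixels" (420x560x3 uint8, red, green, blue), "z_map" (420x560 float32, m along the optical axis (not along the pixel's ray), 0 where there is no reading), "fx", "fy", "cx", "cy" (pixels), "xyz" and "rotation" of the camera in the world. Camera axes: x right, y down, z forward; pixel columns grow to the right and rows downward; lengths in m; the calibration is good to about 2 mm. A picture is of the moment at which its call begins.
- arm.sign_off(): hands the job in; it is judged then, once.
The state is a dict: "clock": time; "joints": joint angles; "dq": joint speeds; "joint_efforts": joint torques, N m; "position": TCP position; "ee_rot": TCP orientation; "force": force on the tool from outside, world axes, zero at the start; "ft_torque": the same for the moment, N m; "width": opening from 0.0 (shut) to 1.0 (fully open); "gripper_force": force on a finger pad.
Only numpy, scipy, OpenCV 4.12 (cv2) and the standard library are available. Lean on these libraries where they do the work, as an engineer would, in place of code of your own. Each camera call takes 0.05 s, during which the arm holds its last target. There are 200 camera calls.

## Working session

There is one attempt and no reset: what is moved stays moved. The work goes in short steps, Python scripts to look and compute and a tool call to move; the robot and the scene stay as the last step left them, time stands still between calls to the robot, and variables do not carry over. Pictures are saved under pics/ and viewed, at most 10 in all, crops included, and the job is handed in when it is done.

Besides the shell and the picture viewer there is one more tool, called after ">>>" as name(argument=value, ...), one argument or row to a line, values as JSON. arm_command: Moves the arm, as the interface text tells. Its arguments: {"type":"object","properties":{"targets":{"type":"array","items":{"type":"array","items":{"type":"array","items":{"type":"number"}}}},"jaw":{"type":"number"},"newtons":{"type":"number"}},"required":["targets"]}

```bash
mkdir -p pics; cat > h.py <<'E'
from cell import arm
import numpy as np, cv2
from scipy.spatial.transform import Rotation as R
def cam(n,save=None):
    im=arm.get_image(n)
    z=im["z_map"]; v,u=np.mgrid[:420,:560]
    P=np.stack([(u-im["cx"])/im["fx"]*z,(v-im["cy"])/im["fy"]*z,z],-1)
    r=np.array(im["rotation"]); 
    if r.shape!=(3,3): r=R.from_rotvec(r).as_matrix() if r.size==3 else R.from_quat(r).as_matrix()
    W=P@r.T+np.array(im["xyz"]); W[z==0]=np.nan
    if save: cv2.imwrite(save,im["pixels"][...,::-1])
    return im["pixels"],W,im
E
python3 - <<'E'
from h import *
a,W,im=cam("top","pics/top.png"); b,V,i2=cam("side","pics/side.png")
np.savez("d.npz",a=a,W=W,b=b,V=V)
cv2.imwrite("pics/both.png",cv2.resize(np.hstack([a,b])[...,::-1],(800,300),interpolation=cv2.INTER_AREA))
print({k:im[k] for k in im if k not in("pixels","z_map")}); print(i2["xyz"],i2["rotation"]); print(arm.observe())
E
```

```text
{'fx': 503.14229173031396, 'fy': 503.14229173031396, 'cx': 282.45342403831523, 'cy': 206.80212464901234, 'xyz': array([0.38375239, 0.03542068, 0.92450589]), 'rotation': array([-2.08994842,  2.14657652, -0.12465565])}
[ 0.4027846  -0.67517551  0.63562253] [-2.19747458  0.16618819 -0.054232  ]
{'clock': 0.1, 'joints': array([ 1.11139175,  0.43513861,  0.02494434,  1.57401567, -0.01161517,
        1.13398083, -0.07510568]), 'dq': array([-0.00046138, -0.00350163,  0.00088928, -0.00048068, -0.00015509,
        0.00094929, -0.00045323]), 'joint_efforts': array([ 3.27663634e-03, -6.69128823e+01,  9.88080092e-01, -3.15146506e+01,
       -6.05759583e-02,  3.73555126e-02,  3.98945645e-05]), 'position': array([ 0.21812279, -0.5852407 ,  0.24502851]), 'ee_rot': array([-3.09041370e+00, -5.57173646e-01,  5.44862191e-04]), 'force': array([0.53935073, 0.70860571, 0.19330638]), 'ft_torque': array([-0.03964278,  0.02443896, -0.02402829]), 'gripper_force': 0.0, 'width': 1.0025014630044482}
```

View pics/top.png

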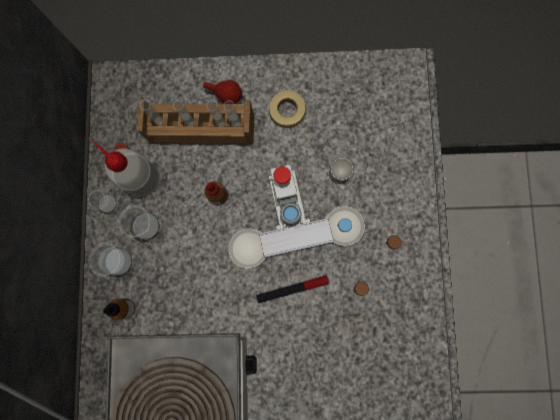

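View pics/side.png

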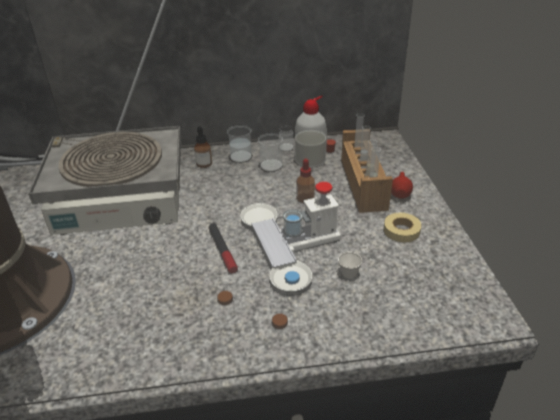

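The top view shows the dispenser: knob at (283,176), magazine at (290,213), tray around (297,237). The empty dish is on the left at (248,248), and the filled dish on the right at (345,226). Red candidates are the plunger knob (283,176), dropper bulb (213,189), bulb (228,92), bottle cap (116,160) and marker cap (315,283). I choose (283,176), which sits on the white housing. Blue candidates are the magazine tablet (291,213) and the old tablet (345,225). The brown discs at (394,242) and (361,288) are decoys.

```bash
cat > m.py <<'E'
from h import *
d=np.load("d.npz");a=d["a"].astype(int);W=d["W"]
v,u=np.mgrid[:420,:560]
def box(u0,u1,v0,v1): return (u>=u0)&(u<u1)&(v>=v0)&(v<v1)
red=(a[...,0]>110)&(a[...,1]<70)&box(265,300,160,195)
blue=(a[...,2]>a[...,0]+35)
def med(m,zr):
    m=m&(W[...,2]>zr[0])&(W[...,2]<zr[1]); p=W[m]; mm=(p.min(0)+p.max(0))/2
    return m.sum(),np.round(p.mean(0),4),np.round(mm,4),np.round(np.ptp(p,axis=0),4)
print("knob",med(red,(.1,.13)))
print("housing",med(box(262,312,160,225),(.078,.09)))
print("mag",med(box(270,312,195,232),(.055,.075)))
print("oldtab",med(blue&box(330,360,210,240),(0,.03)))
print("magblue",med(blue&box(275,305,200,226),(0,.08)))
for n,b in(("dishL",box(222,272,222,275)),("dishR",box(320,370,200,250))):
    m=b&(W[...,2]>.0105)&(W[...,2]<.0165); print(n,med(m,(0,.1)))
t=box(225,370,200,275)&(W[...,2]>.0165)&(W[...,2]<.0235)
t=cv2.morphologyEx(t.astype(np.uint8),cv2.MORPH_OPEN,np.ones((3,3)))
n,l,s,c=cv2.connectedComponentsWithStats(t); k=1+s[1:,4].argmax()
r=cv2.minAreaRect((W[l==k][:,:2]*1000).astype(np.float32)); print("tray",r,cv2.boxPoints(r),W[l==k][:,2].mean())
print("marker z",W[290,290],"dropper",W[195,216],"bench",W[300,340])
cv2.imwrite("pics/crop.png",cv2.resize(a[150:280,215:375].astype(np.uint8)[...,::-1],None,fx=4.5,fy=4.5,interpolation=cv2.INTER_CUBIC))
E
python3 m.py
```

```text
knob (np.int64(220), array([0.5686, 0.0685, 0.1156]), array([0.5696, 0.068 , 0.1169]), array([0.0285, 0.0266, 0.0093]))
housing (np.int64(372), array([0.5574, 0.0661, 0.0806]), array([0.5646, 0.0679, 0.0813]), array([0.0574, 0.0439, 0.0066]))
mag (np.int64(444), array([0.5191, 0.0585, 0.0618]), array([0.5192, 0.0592, 0.0629]), array([0.0501, 0.0381, 0.0155]))
oldtab (np.int64(136), array([ 0.4947, -0.0398,  0.0142]), array([ 0.4945, -0.0401,  0.0144]), array([0.0223, 0.0219, 0.0108]))
magblue (np.int64(155), array([0.512 , 0.0571, 0.0587]), array([0.5121, 0.057 , 0.0579]), array([0.0233, 0.0228, 0.0078]))
dishL (np.int64(293), array([0.4583, 0.1424, 0.0131]), array([0.4584, 0.134 , 0.0135]), array([0.0712, 0.0788, 0.006 ]))
dishR (np.int64(423), array([ 0.4955, -0.042 ,  0.0136]), array([ 0.4938, -0.0344,  0.0135]), array([0.0719, 0.0808, 0.006 ]))
tray ((475.5055847167969, 49.621131896972656), (46.11711883544922, 127.65459442138672), 11.240978240966797) [[440.44714  107.72903 ]
 [465.3316   -17.476646]
 [510.56403   -8.486763]
 [485.67957  116.71891 ]] 0.019069524177688053
marker z [0.38032488 0.06245321 0.01520941] dropper [0.54937018 0.18806584 0.05442911] bench [ 0.36042792 -0.02669288 -0.00067289]
```

View pics/crop.png

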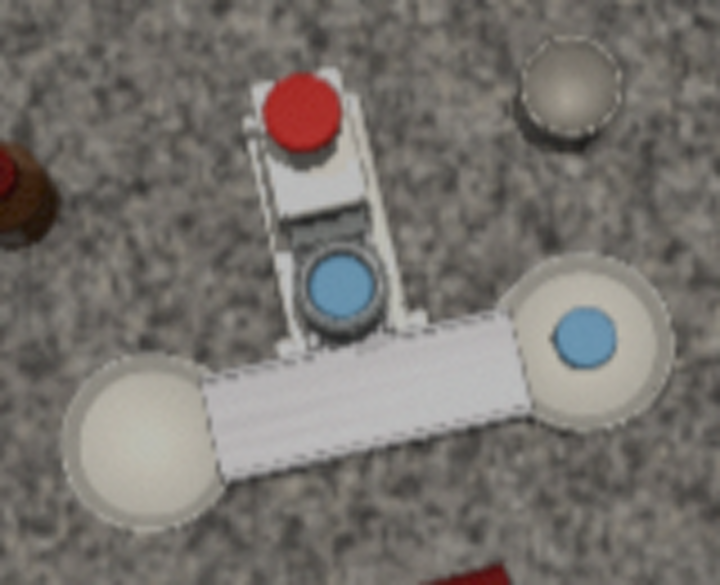

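The crop confirms the red plunger knob on the white housing, and the magazine with its blue tablet. The left dish is empty and the right one is filled. The fitted tray rectangle gives a yaw of 11.24° and an origin of about (0.514, 0.057). That predicts the knob at (0.5706, 0.0685), against a measured (0.5696, 0.068).

>>> arm_command(
  targets=[
    [[0, 0, 0, 0, 0, 0.16], [0.035, -0.0425, 0, 0, 0, 0], [0.035, -0.0425, 0, 0, 0, 0], [0.035, -0.0425, 0, 0, 0, 0], [0.035, -0.0425, 0, 0, 0, 0], [0.035, -0.0425, 0, 0, 0, 0], [0.035, -0.0425, 0, 0, 0, 0], [0.035, -0.0425, 0, 0, 0, 0], [0.035, -0.0425, 0, 0, 0, 0], [0.035, -0.0425, 0, 0, 0, 0]],
  ],
  jaw=0,
  newtons=10,
)

```text
clock: 1.35
position: [0.4529, -0.1474, 0.2457]
ee_rot: [3.126, 0.308, -0.0]
force: [1.1, -0.2, 0.4]
width: 0.01
gripper_force: 0.0
```

```bash
cat > g.py <<'E'
from h import *
import sys
c,s=np.cos(np.radians(11.24)),np.sin(np.radians(11.24))
D=np.array([.4755+.039*c,.0496+.039*s,0]); RD=np.array([[c,-s,0],[s,c,0],[0,0,1]])
def go(p):  # target tip, dispenser frame
    o=arm.observe(); T=R.from_rotvec(o["ee_rot"]).as_matrix()
    tip=np.array(o["position"])+T@[0,0,arm.tip_reach]
    print("t",round(o["clock"],2),"tip",(RD.T@(tip-D)).round(4),"F",np.round(o["force"],1),"w",round(o["width"],3),"Rrel",(R.from_matrix(RD.T@T)).as_rotvec().round(3))
    print("delta tool",(T.T@(D+RD@np.array(p)-tip)).round(4), "j",np.round(o["joints"],2))
if __name__=="__main__": go([float(x) for x in sys.argv[1:4]])
E
python3 g.py .058 0 .120
```

```text
t 1.35 tip [-0.0996 -0.1888  0.2267] F [ 1.1 -0.2  0.4] w 0.01 Rrel [ 3.141e+00  1.000e-03 -0.000e+00]
delta tool [ 0.1577 -0.1887  0.1066] j [ 0.38  0.21 -0.21  1.91  0.05  1.03 -1.23]
```

>>> arm_command(
  targets=[
    [[0.0315, -0.0378, 0, 0, 0, 0], [0.0315, -0.0378, 0, 0, 0, 0], [0.0315, -0.0378, 0.02, 0, 0, 0], [0.0315, -0.0378, 0.02, 0, 0, 0], [0.0315, -0.0378, 0.03, 0, 0, 0], [0, 0, 0.02, 0, 0, 0], [0, 0, 0, 0, 0, 0]],
  ],
)

```text
clock: 2.22
position: [0.5686, 0.0672, 0.1538]
ee_rot: [3.126, 0.31, -0.007]
force: [-0.7, 0.0, 0.3]
width: 0.004
gripper_force: 0.0
```

```bash
python3 g.py .058 0 .116
```

```text
t 2.23 tip [ 0.0557 -0.0009  0.1348] F [-0.7  0.   0.3] w 0.004 Rrel [ 3.142e+00  2.000e-03 -7.000e-03]
delta tool [ 0.0024 -0.0009  0.0188] j [-0.01  0.46 -0.28  1.79  0.16  0.91 -1.73]
```

>>> arm_command(
  targets=[
    [[0.0025, -0.001, 0.01, 0, 0, 0], [0, 0, 0.007, 0, 0, 0], [0, 0, 0.004, 0, 0, 0], [0, 0, 0.004, 0, 0, 0], [0, 0, 0.004, 0, 0, 0], [0, 0, 0.004, 0, 0, 0], [0, 0, 0, 0, 0, 0], [0, 0, 0, 0, 0, 0]],
  ],
)

```text
clock: 3.22
position: [0.5723, 0.0686, 0.1228]
ee_rot: [3.126, 0.308, 0.0]
force: [-0.1, -1.5, 2.1]
width: 0.002
gripper_force: 1.1
```

```bash
python3 g.py .058 0 .095
```

```text
t 3.23 tip [ 0.0597 -0.0002  0.1038] F [-0.1 -1.5  2.1] w 0.002 Rrel [3.141e+00 1.000e-03 0.000e+00]
delta tool [-0.0017 -0.0002  0.0088] j [-0.02  0.5  -0.27  1.82  0.18  0.85 -1.75]
```

>>> arm_command(
  targets=[
    [[0, 0, 0.003, 0, 0, 0], [0, 0, 0.003, 0, 0, 0], [0, 0, 0.003, 0, 0, 0], [0, 0, 0, 0, 0, 0], [0, 0, 0, 0, 0, 0]],
  ],
)

```text
clock: 3.85
position: [0.5725, 0.0687, 0.1143]
ee_rot: [3.126, 0.309, 0.001]
force: [-2.4, -2.6, 9.4]
width: 0.003
gripper_force: 5.2
```

```bash
python3 g.py .058 0 .095
```

```text
t 3.85 tip [ 0.0599 -0.0001  0.0953] F [-2.4 -2.6  9.4] w 0.003 Rrel [3.141e+00 1.000e-03 1.000e-03]
delta tool [-0.0019 -0.0001  0.0003] j [-0.02  0.52 -0.27  1.82  0.18  0.83 -1.75]
```

>>> arm_command(
  targets=[
    [[0, 0, 0.001, 0, 0, 0], [0, 0, 0.001, 0, 0, 0], [0, 0, 0, 0, 0, 0], [0, 0, 0, 0, 0, 0]],
  ],
)

```text
clock: 4.35
position: [0.5727, 0.0688, 0.1141]
ee_rot: [3.126, 0.308, 0.003]
force: [-8.5, -3.8, 29.3]
width: 0.005
gripper_force: 14.5
```

The plunger is at its hard stop: 29 N with no more travel. I'll release it gently.

>>> arm_command(
  targets=[
    [[0, 0, -0.003, 0, 0, 0], [0, 0, -0.004, 0, 0, 0], [0, 0, -0.005, 0, 0, 0], [0, 0, -0.005, 0, 0, 0], [0, 0, -0.005, 0, 0, 0], [0, 0, -0.01, 0, 0, 0], [-0.005, 0, -0.015, 0, 0, 0], [-0.05, 0.0, -0.01, 0, 0, 0], [-0.05, 0.02, 0, 0, 0, 0], [0, 0.03, 0, 0, 0, 0]],
  ],
)

```text
clock: 5.6
position: [0.4748, -0.0013, 0.1694]
ee_rot: [3.125, 0.312, -0.004]
force: [1.5, -0.4, 1.3]
width: 0.006
gripper_force: 0.0
```

```bash
python3 - <<'E'
from h import *; from g import *
go([-.04,-.05,.05])
a,W,im=cam("top"); b,V,_=cam("side")
cv2.imwrite("pics/c2.png",np.hstack([cv2.resize(x[...,::-1],(400,360),interpolation=cv2.INTER_CUBIC) for x in (a[150:280,215:360],b[170:300,220:365])]))
Q=(V-D)@RD; P=(W-D)@RD
for n,I,X in(("top",a,P),("side",b,Q)):
    I=I.astype(int)
    m=(I[...,2]>I[...,0]+35)&(abs(X[...,0]+.04)<.025)&(abs(X[...,1])<.05)&(X[...,2]<.04)
    if m.any(): p=X[m]; print(n,m.sum(),p.mean(0).round(4),p.min(0).round(4),p.max(0).round(4))
E
```

```text
t 5.6 tip [-0.0497 -0.0498  0.1504] F [ 1.5 -0.4  1.3] w 0.006 Rrel [ 3.141  0.004 -0.004]
delta tool [0.0099 0.0002 0.1003] j [ 0.13  0.3  -0.3   2.    0.12  0.85 -1.6 ]
side 18 [-0.0337  0.0018  0.0276] [-0.0439 -0.011   0.0257] [-0.0277  0.0085  0.0297]
```

View pics/c2.png

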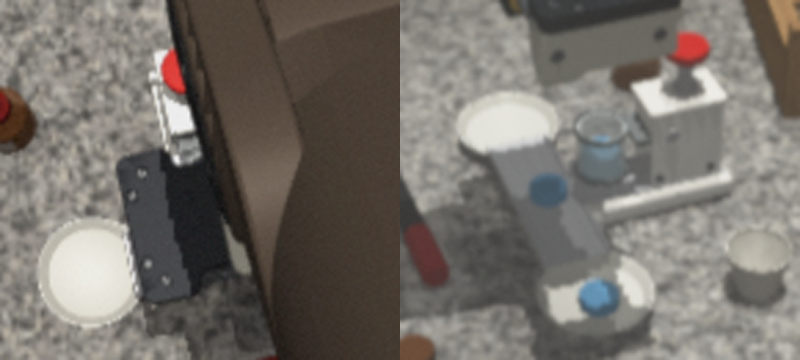

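The side crop shows the plunger back up and the next tablet in the magazine. The ejected tablet lies flat on the tray at about crop (548,190), roughly y≈0. I'll descend behind it at y≈-0.05.

>>> arm_command(
  targets=[
    [[0.005, 0, 0.03, 0, 0, 0], [0.004, 0, 0.03, 0, 0, 0], [0, 0, 0.03, 0, 0, 0], [0, 0, 0.02, 0, 0, 0], [0, 0, 0.01, 0, 0, 0], [0, 0, 0.004, 0, 0, 0], [0, 0, 0, 0, 0, 0], [0, 0, 0, 0, 0, 0]],
  ],
)

```text
clock: 6.7
position: [0.4883, 0.0009, 0.0454]
ee_rot: [3.126, 0.308, 0.002]
force: [-0.1, -0.2, -0.0]
width: 0.006
gripper_force: 0.0
```

```bash
python3 - <<'E'
from h import *; from g import *
go([-.041,-.05,.021])
b,V,_=cam("side"); Q=(V-D)@RD; I=b.astype(int)
m=(I[...,2]>I[...,0]+20)&(Q[...,0]<-.02)&(Q[...,0]>-.07)&(abs(Q[...,1])<.04)&(Q[...,2]<.04)
p=Q[m]; print(m.sum(),p.mean(0).round(4),np.percentile(p,[3,97],axis=0).round(4))
E
```

```text
t 6.7 tip [-0.0359 -0.0503  0.0264] F [-0.1 -0.2 -0. ] w 0.006 Rrel [3.141e+00 1.000e-03 2.000e-03]
delta tool [-0.0051 -0.0003  0.0054] j [ 0.07  0.51 -0.24  2.09  0.22  0.57 -1.7 ]
36 [-0.0452 -0.0078  0.0253] [[-0.0505 -0.0129  0.0209]
 [-0.0406 -0.0018  0.0283]]
```

>>> arm_command(
  targets=[
    [[-0.006, 0, 0.003, 0, 0, 0], [0, 0, 0.002, 0, 0, 0], [0, 0, 0, 0, 0, 0], [0, -0.006, 0, 0, 0, 0], [0, -0.006, 0, 0, 0, 0], [0, -0.006, 0, 0, 0, 0], [0, -0.006, 0, 0, 0, 0], [0, -0.006, 0, 0, 0, 0], [0, -0.006, 0, 0, 0, 0], [0, 0, 0, 0, 0, 0]],
  ],
)

```text
clock: 8.0
position: [0.4748, 0.0356, 0.0397]
ee_rot: [-3.126, -0.31, 0.0]
force: [-0.5, 0.1, 0.1]
width: 0.006
gripper_force: 0.0
```

```bash
cat > look.py <<'E'
from h import *; from g import *
go([-.042,.053,.021])
b,V,_=cam("side"); Q=(V-D)@RD; I=b.astype(int); a,W,_=cam("top")
m=(I[...,2]>I[...,0]+20)&(Q[...,0]<-.02)&(Q[...,0]>-.07)&(Q[...,1]>-.04)&(Q[...,2]<.04)
p=Q[m]; print(m.sum(),p.mean(0).round(4),np.percentile(p,[3,97],axis=0).round(4))
cv2.imwrite(sys.argv[1],np.hstack([cv2.resize(x[...,::-1],(400,360),interpolation=cv2.INTER_CUBIC) for x in (a[150:280,215:360],b[170:300,220:365])]))
E
python3 look.py pics/c3.png
```

```text
t 8.0 tip [-0.0424 -0.0136  0.0207] F [-0.5  0.1  0.1] w 0.006 Rrel [-3.141e+00 -2.000e-03 -0.000e+00]
delta tool [ 0.0005 -0.0666 -0.0003] j [-0.01  0.5  -0.23  2.12  0.22  0.54 -1.78]look.py:5: RuntimeWarning: Mean of empty slice.
  p=Q[m]; print(m.sum(),p.mean(0).round(4),np.percentile(p,[3,97],axis=0).round(4))
  ret = um.true_divide(
Traceback (most recent call last):
  File "look.py", line 5, in <module>
    p=Q[m]; print(m.sum(),p.mean(0).round(4),np.percentile(p,[3,97],axis=0).round(4))
                                             ~~~~~~~~~~~~~^^^^^^^^^^^^^^^^^
IndexError: index -1 is out of bounds for axis 0 with size 0
```

>>> arm_command(
  targets=[
    [[0, -0.006, 0, 0, 0, 0], [0, -0.006, 0, 0, 0, 0], [0, -0.006, 0, 0, 0, 0], [0, -0.006, 0, 0, 0, 0], [0, -0.006, 0, 0, 0, 0], [0, -0.006, 0, 0, 0, 0], [0, 0, 0, 0, 0, 0]],
  ],
)

```text
clock: 8.98
position: [0.4678, 0.0709, 0.0397]
ee_rot: [-3.126, -0.31, -0.0]
force: [0.2, -0.5, -0.1]
width: 0.001
gripper_force: 0.0
```

```bash
sed -i 's/^p=Q\[m\];/p=Q[m] if m.any() else np.zeros((1,3));/' look.py; python3 look.py pics/c3.png
```

```text
t 8.97 tip [-0.0424  0.0224  0.0207] F [ 0.2 -0.5 -0.1] w 0.001 Rrel [-3.141e+00 -2.000e-03 -0.000e+00]
delta tool [ 0.0004 -0.0306 -0.0003] j [-0.09  0.5  -0.23  2.13  0.22  0.53 -1.85]
0 [0. 0. 0.] [[0. 0. 0.]
 [0. 0. 0.]]
```

View pics/c3.png

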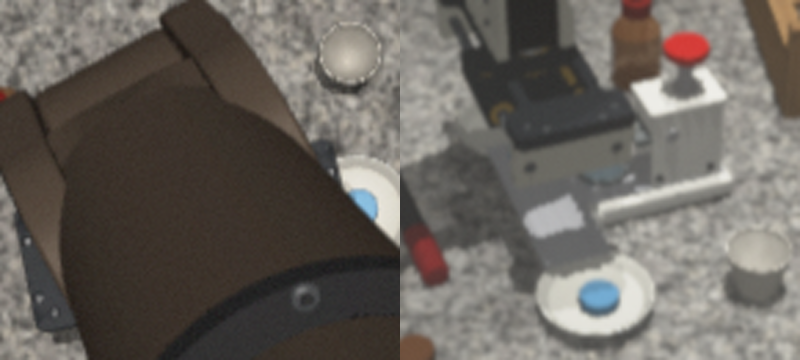

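The tablet is gone from the near side of the finger: the tray is empty around crop (560,215), so it is being pushed ahead. I'll continue over the lip.

>>> arm_command(
  targets=[
    [[0, -0.006, 0, 0, 0, 0], [0, -0.006, 0, 0, 0, 0], [0, -0.006, 0, 0, 0, 0], [0, -0.006, 0, 0, 0, 0], [0, -0.006, 0, 0, 0, 0], [0, -0.005, 0, 0, 0, 0], [0, 0, 0, 0, 0, 0], [0, 0, 0, 0, 0, 0]],
  ],
)

```text
clock: 10.07
position: [0.461, 0.1044, 0.0397]
ee_rot: [3.126, 0.308, -0.0]
force: [-0.2, 0.2, 1.1]
width: 0.007
gripper_force: 0.0
```

>>> arm_command(
  targets=[
    [[0, 0.01, -0.005, 0, 0, 0], [0, 0.02, -0.03, 0, 0, 0], [0, 0.04, -0.04, 0, 0, 0], [0, 0.06, -0.02, 0, 0, 0], [0, 0.06, 0, 0, 0, 0], [0, 0.06, 0, 0, 0, 0], [0, 0, 0, 0, 0, 0]],
  ],
)

```text
clock: 10.95
position: [0.5094, -0.147, 0.1347]
ee_rot: [3.125, 0.293, 0.0]
force: [-0.9, 1.1, -1.0]
width: 0.006
gripper_force: 0.0
```

```bash
cat > fin.py <<'E'
from h import *; from g import *
go([-.042,.053,.021])
a,W,_=cam("top"); b,V,_=cam("side"); P=(W-D)@RD; I=a.astype(int)
m=(I[...,2]>I[...,0]+25)&(P[...,0]<-.01)&(P[...,0]>-.09)&(P[...,1]>.0)&(P[...,1]<.14)&(P[...,2]<.04)
p=P[m] if m.any() else np.zeros((1,3)); print(m.sum(),p.mean(0).round(4),np.percentile(p,[3,97],axis=0).round(4))
k=(P[...,2]>.0105)&(P[...,2]<.0165)&(P[...,1]>.066)&(P[...,1]<.14)&(abs(P[...,0]+.04)<.05); q=P[k]
print("dish x",q[:,0].min(),q[:,0].max(),"ymax",q[:,1].max())
cv2.imwrite(sys.argv[1],np.hstack([cv2.resize(x[...,::-1],(400,360),interpolation=cv2.INTER_CUBIC) for x in (a[150:280,215:360],b[170:300,220:365])]))
E
python3 fin.py pics/c4.png
```

```text
t 10.95 tip [-0.0441 -0.1994  0.1157] F [-0.9  1.1 -1. ] w 0.006 Rrel [ 3.139 -0.014 -0.   ]
delta tool [-2.000e-04 -2.527e-01  9.400e-02] j [ 0.35  0.42 -0.23  1.92  0.13  0.81 -1.33]
130 [-0.0396  0.0736  0.0209] [[-0.0497  0.0635  0.0121]
 [-0.0295  0.0842  0.028 ]]
dish x -0.07456205675490714 -0.003390850346095279 ymax 0.12502928856733392
```

View pics/c4.png

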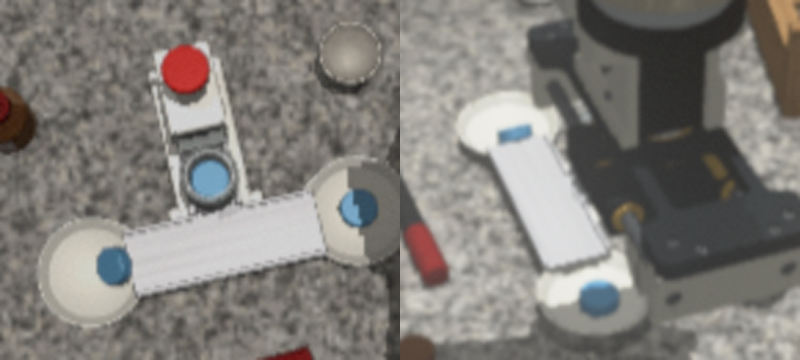

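The tablet leans on the lip: crop (113,265), y 0.0635 to 0.084, tilted. The fingertip is thinner than I assumed, about 7 mm from the centre line, so I'll go back and push farther.

>>> arm_command(
  targets=[
    [[0.002, -0.047, 0, 0, 0, 0], [0, -0.047, 0, 0, 0, 0], [0, -0.047, 0.015, 0, 0, 0], [0, -0.047, 0.02, 0, 0, 0], [0, -0.046, 0.02, 0, 0, 0], [0, 0, 0.02, 0, 0, 0], [0, 0, 0.012, 0, 0, 0], [0, 0, 0, 0, 0, 0], [0, 0, 0, 0, 0, 0]],
  ],
)

```text
clock: 12.18
position: [0.4664, 0.0896, 0.048]
ee_rot: [3.126, 0.307, 0.001]
force: [0.0, -0.1, 0.3]
width: 0.004
gripper_force: 0.0
```

```bash
python3 g.py -.041 .072 .0200
```

```text
t 12.18 tip [-0.0402  0.0411  0.029 ] F [ 0.  -0.1  0.3] w 0.004 Rrel [ 3.141e+00 -0.000e+00  1.000e-03]
delta tool [-0.0009 -0.0309  0.009 ] j [-0.12  0.49 -0.24  2.12  0.22  0.56 -1.89]
```

>>> arm_command(
  targets=[
    [[0, 0, 0.006, 0, 0, 0], [0, 0, 0.003, 0, 0, 0], [0, -0.005, 0, 0, 0, 0], [0, -0.006, 0, 0, 0, 0], [0, -0.006, 0, 0, 0, 0], [0, -0.006, 0, 0, 0, 0], [0, -0.006, 0, 0, 0, 0], [0, -0.004, 0, 0, 0, 0], [0, 0, 0, 0, 0, 0], [0, 0, 0, 0, 0, 0]],
  ],
)

```text
clock: 13.42
position: [0.4596, 0.1221, 0.0385]
ee_rot: [3.126, 0.308, -0.0]
force: [-0.1, -0.3, -0.2]
width: 0.004
gripper_force: 0.0
```

```bash
python3 g.py -.041 .072 .0200
```

```text
t 13.43 tip [-0.0405  0.0742  0.0195] F [-0.1 -0.3 -0.2] w 0.004 Rrel [ 3.141e+00  1.000e-03 -0.000e+00]
delta tool [-0.0005  0.0022 -0.0005] j [-0.19  0.51 -0.23  2.12  0.22  0.53 -1.97]
```

>>> arm_command(
  targets=[
    [[0, 0.01, -0.005, 0, 0, 0], [0, 0.02, -0.03, 0, 0, 0], [0, 0.04, -0.04, 0, 0, 0], [0, 0.06, -0.02, 0, 0, 0], [0, 0.06, 0, 0, 0, 0], [0, 0.06, 0, 0, 0, 0], [0, 0.02, 0, 0, 0, 0], [0, 0, 0, 0, 0, 0]],
  ],
)

```text
clock: 14.42
position: [0.5118, -0.1437, 0.1332]
ee_rot: [3.127, 0.303, -0.0]
force: [0.5, 0.7, 0.3]
width: 0.007
gripper_force: 0.0
```

```bash
python3 fin.py pics/c5.png
```

```text
t 14.43 tip [-0.0411 -0.1967  0.1142] F [0.5 0.7 0.3] w 0.007 Rrel [ 3.141 -0.005 -0.   ]
delta tool [-0.0017 -0.2497  0.0932] j [ 0.35  0.43 -0.23  1.92  0.13  0.81 -1.33]
140 [-0.0391  0.0876  0.0142] [[-0.0498  0.0772  0.0102]
 [-0.0282  0.0977  0.017 ]]
dish x -0.07510223885255503 -0.003612330952377893 ymax 0.12509131126180675
```

View pics/c5.png

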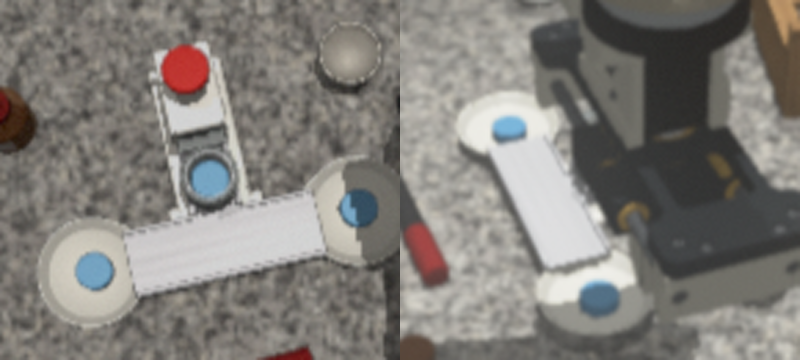

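The tablet lies flat in the left dish, at crop (95,271). Its centre is y≈0.088 and its top z≈0.014. The plunger is up and the arm is clear.

```bash
python3 -c "
from cell import arm
print(arm.sign_off())"
```

```text
the job is handed in; nothing more can be done
None
```

I handed the job in after about 14 s of the 43 s allowed: one tablet was dispensed and pushed off the left lip, and in the last pictures it lies flat in the dish that was empty, with the plunger up; the sign-off returned no verdict.

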